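Refit the conveyor's speed knob and hold it home

TASK

The speed knob has come off the conveyor's control box: put the blade of the label scraper into the slot under the front of the box's clear hinged cover, lever the cover up with it, swing the cover back past upright so that it stays open, and lay the scraper down flat on the bench again. Then turn the knob so that the flat in its bore matches the flat on the D-shaped shaft, push it onto the shaft until it is fully home against the springy rubber seal, and finish while holding the knob and still pressing it home, so that a fitter can tighten its set screw. Leave the two jars and the loose jar cap where they are.

Things in the scene. Friction and masses are not known exactly. Their poses are not given: they have to be found in the camera images.
- station: Grey plastic control box, 150 x 150 mm in plan, 60 mm high, bolted to the bench, yaw up to 0.22 rad either way. Origin: centre of its underside; x points to its far (hinge) side, away from the robot; its front (-x) faces the robot. Its flat top, 60 mm above the bench, carries the shaft at its centre and lies wholly under the cover.
- pry_slot (a point): Middle of the mouth of the pry slot in the box's front face: a notch in the top front edge, 44 mm wide (along y), 10 mm high (50 to 60 mm above the bench) and 12 mm deep; the cover's front lip is its roof. Turns with the box; x points into the slot.
- cover (a joint): Opening angle (rad) of the clear cover: 0 shut, 1.57 upright, 1.9 its stop. A hood 150 x 150 mm, 54 mm high outside, 50 inside, with a grey rim 4 mm thick (12 mm deep at the front, flush with the box's front, no handle), hinged along the box's far top edge. 120 g; stiff hinge (0.13 N m): stays at any angle, about 1.5 N to lift at the lip.
- cover_hinge (a point): Middle of the cover's hinge line, 75 mm beyond the box's centre and 60 mm above the bench. The hinge axis is the box's y. The point's axes turn with the cover.
- cover_lip (a point): Middle of the cover's front lower edge (the lip), 150 mm from the hinge line; when shut it is at the box's front face, 60 mm above the bench. Turns with the cover.
- scraper: Label scraper lying flat on the bench, left or right of the box: wooden handle 110 mm long, 26 wide, 24 thick; stiff flat dark steel blade 24 mm wide, 3 thick, standing out 90 mm from the handle's end, level, 12 mm above the underside. Origin: centre of the handle's underside; x points from handle to blade; 120 g, balanced about 28 mm ahead of the handle's centre.
- scraper_tip (a point): Middle of the blade's end edge, 145 mm ahead of the scraper's origin and 12 mm above its underside. Axes as the scraper.
- knob: Black bar knob upright on the bench, on the other side from the scraper: round skirt 48 mm diameter, 18 high; on it a bar 18 wide (y), from 18 to 44 mm above the underside, from 22 mm behind the axis to a pointed nose 27 mm ahead. Origin: underside's centre; x to the nose, z up; 60 g. D bore from below, 18 deep, 15.6 across, flat on the nose side 4.8 mm off the axis, mouth bevelled 2 mm.
- shaft_top (a point): Centre of the top of the upright steel D-shaft, 20 mm above the box's top face (80 mm above the bench), 14 mm diameter, flat 4 mm off the axis, top bevelled 1.5 mm. x points out of the flat, z up: the knob goes on when its nose (x) points the same way, within about 0.1 rad. The shaft turns only stiffly (0.12 N m); it starts up to 0.6 rad either way from the box's x.
- seal (a joint): How far the rubber seal ring (36 mm diameter) round the shaft's foot is pressed down, m: 0 free (top 8 mm above the box's face), 0.004 fully pressed, which stops the knob, its underside then 64 mm above the bench. Springy: 3 N to start, 9 N at 4 mm; it pushes the knob up again if let go.
- jar_a: Amber jar with a brass cap, 68 mm diameter, 115 mm high, 0.5 kg, standing beyond the box on the left. Origin: centre of its underside. To be left alone.
- jar_b: The same kind of jar, standing on the right. Origin: centre of its underside. To be left alone.
- jar_cap: Spare brass screw cap lying flat, 66 mm diameter, 12 mm high, 30 g, between robot and box, somewhat to the left. Origin: centre of its underside. To be left alone.
There are look-alikes about, which are no part of the job. What is meant by the scraper is not yellow, and is the larger of those in its own colour. Several things have the shape of the knob; the one meant has the colours described above.

How it is judged:
On the way, in this order (a step that is already met when the one before it is completed fails the run):
1. the scraper, not the fingers, has levered the cover ajar (over 0.1 rad) (value of joint cover above 0.1 rad and contact force between scraper and cover above 0.3 N and contact force between the fingers and cover below 0.1 N), for 0.1 s.
2. the cover stands open past upright (over 1.6 rad) (value of joint cover above 1.6 rad), for 0.2 s.
At the end, for the whole second after the job is handed in: Cover past upright (over 1.58 rad); scraper flat, still, untouched on the bench; knob on the shaft, upright, centred within 3 mm, nose along the shaft's flat within 0.25 rad, the seal pressed at least 2.5 of its 4 mm, the fingers still holding the knob (value of joint cover above 1.58 rad and height (world z) of scraper below 0.008 m and angle between scraper's own z axis and vertical below 0.1 rad and contact force between the fingers and scraper below 0.1 N and linear speed of scraper below 0.02 m/s and horizontal distance between knob and shaft_top below 0.003 m and angle between knob's own z axis and vertical below 0.12 rad and angle between the x axis of knob and the x axis of shaft_top, either way round below 0.25 rad and z of knob in the frame of shaft_top below -0.0142 m and value of joint seal above 0.0025 m and contact force between the fingers and knob above 2 N); the arm keeps its last pose, push and grip.
It fails at once if a jar or the loose jar cap is shifted more than 25 mm or tipped (distance of any of jar_a, jar_b, jar_cap from where it was at the start of the episode above 0.025 m or angle between any of jar_a, jar_b, jar_cap's own z axis and vertical above 0.3 rad).
It also fails if it takes over 59 s, if anything falls off the work surface, if the arm or the gripper's body presses on something with over 40 N, if the wrist force passes 120 N, or if a joint passes its speed limit or range.

ROBOT

A 6-joint arm with a two-finger parallel gripper is mounted at the origin on the work surface. World frame = base frame: x ahead of the robot, y to its left, z up, the work surface at z = 0. Lengths are in m, angles in rad, forces in N, time in s.
With the tool pointing down it reaches from about 0.325 to 0.775 m from the base axis. Payload 5.5 kg.
Tool frame: the origin (TCP) lies midway between the tips of the shut fingers; the grasp point (between the pads) lies 19 mm behind it; z points along the fingers, y is the direction in which the jaws open and shut (so a half turn about z gives the same grasp; the last joint's range is limited). The gripper opens to 88 mm and grips with 3 to 60 N. Pads are 20 mm wide; open, the fingers measure 115 mm over their backs; the gripper's body (75 mm by 178 mm) begins 61 mm behind the grasp point.
Start: joints at [1.137, 0.091, 1.231, -0, 1.82, -0.057], TCP at [0.221, 0.558, 0.223] pointing down, gripper open.
Joint ranges: [-2.87, 2.87], [-0.86, 2.18], [0.17, 2.46], [-1.51, 4.65], [0.06, 2.69], [-2.65, 2.65]. Speed limits (rad/s): [2.57, 2.57, 3.01, 3.14, 3.14, 3.14].

INTERFACE

Orientations are given as a unit quaternion [w, x, y, z].
In Python, from station import get_obs, snapshot, camera_model, job_done gives the robot as it stands. The module is installed in compiled form; this text tells all that it offers.
- The arm moves only by the shell command python3 -m inch 'ROWS' [OPENING] [FORCE]. ROWS is a JSON object of lists of equal length, an entry for each row: "offset": the shift along the tool's x, y, z in m, a list of three; "turn": the turn, a rotation vector about the tool's x, y, z in rad, a list of three. In form: {"offset": [[x, y, z], ...], "turn": [[ax, ay, az], ...]}. A call has 1 to 8 rows; each row is the pose to reach, as a shift and turn from the pose measured when the call began, along the tool's axes at that moment; what a row does not reach only later rows make up. A row lasts 1/12 s, in which the tool goes at most 41.7 mm and 7.16 degrees, less where a joint would pass 70% of its speed; a pose out of reach is approached as far as the arm can. A call with a gripper value outside its range is refused whole. OPENING is the opening in per cent of the stroke, from 0 (shut) to 100 (fully open), set as the call begins (- or left out, the last holds). The fingers move at their own pace and stop on an object; FORCE is the grip in N (left out, the last holds). Time passes only in rows, so rows that repeat a pose let the fingers close. It gives the time, the measured TCP pose, the force and the opening at its end, in the units of the state.
- get_obs(): the state, without advancing time (a new reading comes with each control period).
- snapshot(name): name is "scene" or "top" or "wrist"; returns the picture (420x560x3 uint8, red, green, blue); there is no depth.
- camera_model(name): a dict with "fov_y" (degrees; the focal length in pixels is half the picture's height over the tangent of half this angle, whatever the lens; pixels are square), "cx", "cy" (the principal point, pixels), "distortion" ([k1, k2, p1, p2, k3] as OpenCV has them; the pictures are not rectified), "origin" and "rotation" of the camera in the world; the wrist camera has in their place "mount" (4x4, takes a point from camera to tool coordinates, whose origin is the TCP and whose axes are the flange's). Camera axes: x right, y up, looking along -z (the intrinsics and any distortion apply to the point x, -y, -z); pixel columns grow to the right and rows downward; lengths in m; the calibration is good to about 2 mm. A picture is of the moment at which its call begins: read the wrist's pose just before it. camera_model takes no time and is no camera call.
- job_done(): hands the job in, once; it reports no verdict.
The state is a dict: "time_s": time; "q": joint angles; "qd": joint speeds; "joint_torque": joint torques, N m; "tool_pos": TCP position; "orientation": TCP orientation; "ft_force": force on the tool from outside, world axes, zero at the start; "moment": the same for the moment, N m; "width": opening from 0.0 (shut) to 1.0 (fully open).
Only numpy, scipy, OpenCV 4.12 (cv2) and the standard library are available. Lean on these libraries where they do the work, as an engineer would, in place of code of your own. Each camera call takes 0.05 s, during which the arm holds its last target. There are 200 camera calls.

## Working session

There is one attempt and no reset: what is moved stays moved. The work goes in short steps, Python scripts to look and compute and a shell command to move; the robot and the scene stay as the last step left them, time stands still between calls to the robot, and variables do not carry over. Pictures are saved under pics/ and viewed, about 8 in all and at most 12, crops included, and the job is handed in when it is done.

```bash
mkdir -p pics; ls; python3 - <<'E'
from station import *
import cv2,json
o=get_obs();print(o)
for n in ("scene","top","wrist"):
    print(n,camera_model(n))
for n in ("scene","top"):
    im=snapshot(n);cv2.imwrite(f"pics/{n}0.png",cv2.resize(im[:,:,::-1],(800,600),interpolation=cv2.INTER_CUBIC))
E
```

```text
pics
{'time_s': 0.0, 'q': array([ 1.13731455e+00,  9.18249572e-02,  1.23184649e+00, -1.59114945e-06,
        1.81980588e+00, -5.66996640e-02]), 'qd': array([-1.16419240e-03, -4.36134156e-06,  6.74085943e-04, -8.87554715e-04,
        8.72612800e-04,  8.70214443e-04]), 'joint_torque': array([-7.42797820e-04, -4.46438313e+01, -4.06455159e+01,  6.96034497e-02,
        2.89574830e-02, -1.37422244e-04]), 'tool_pos': array([0.22063729, 0.55764593, 0.22154943]), 'orientation': array([-2.27905049e-04,  1.87278772e-01,  9.82306354e-01, -9.14364630e-04]), 'ft_force': array([ 0.20068688, -0.80557575,  0.35272958]), 'moment': array([0.02069417, 0.03574367, 0.00448495]), 'width': 1.0008721299714969}
scene {'fov_y': 44.90178779703396, 'cx': 276.0033131797645, 'cy': 208.08153668297265, 'distortion': array([-0.10854351,  0.        ,  0.        ,  0.        ,  0.        ]), 'origin': array([ 1.3475153 , -0.65398956,  0.79002466]), 'rotation': array([0.77748631, 0.42049406, 0.21498368, 0.41530929])}
top {'fov_y': 55.48496730789569, 'cx': 280.00463250129474, 'cy': 207.61897914158527, 'distortion': array([0.03232265, 0.        , 0.        , 0.        , 0.        ]), 'origin': array([ 0.22834393, -0.03420785,  1.22198827]), 'rotation': array([-0.65594755, -0.07224031,  0.08290191,  0.74675393])}
wrist {'fov_y': 68.8484461022345, 'cx': 275.95109342595737, 'cy': 209.4143797202101, 'distortion': array([0.02166511, 0.        , 0.        , 0.        , 0.        ]), 'mount': array([[ 4.18761298e-04,  9.57370731e-01,  2.88861746e-01,
         7.96090359e-02],
       [ 9.99999908e-01, -4.28684969e-04, -2.89093925e-05,
        -8.88165388e-04],
       [ 9.61536823e-05,  2.88861731e-01, -9.57370822e-01,
        -1.62892025e-01],
       [ 0.00000000e+00,  0.00000000e+00,  0.00000000e+00,
         1.00000000e+00]])}
```

View pics/top0.png

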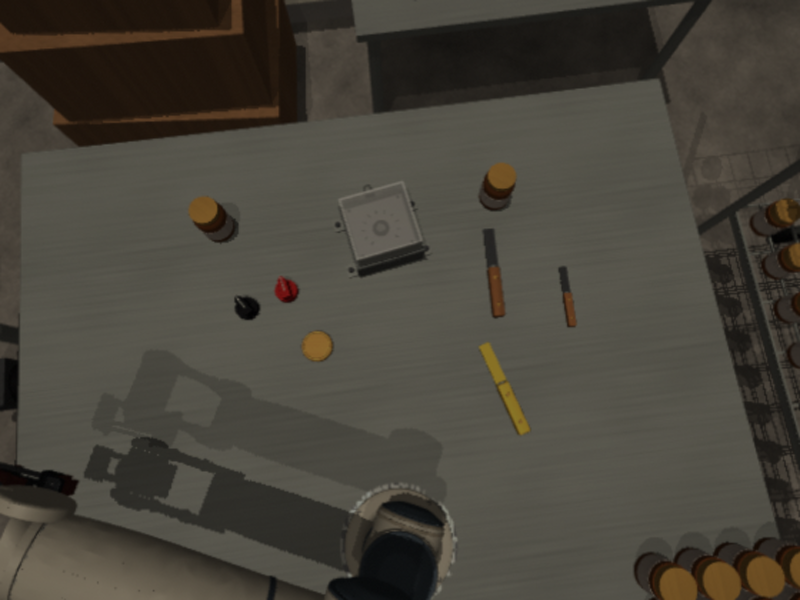

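View pics/scene0.png

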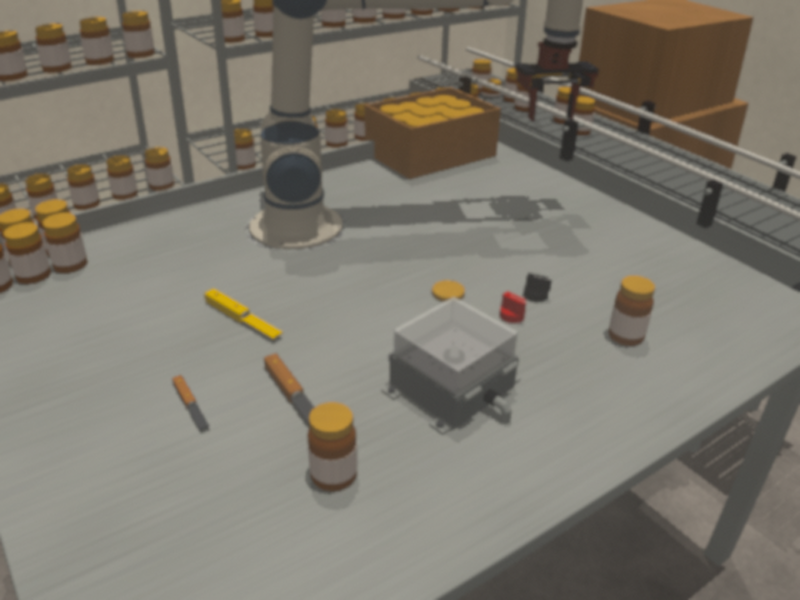

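```bash
cat > h.py <<'E'
from station import *
import cv2,numpy as np
from scipy.spatial.transform import Rotation as R
def rot(q): return R.from_quat(np.r_[q[1:],q[0]])
def cam(n,obs=None):
    m=camera_model(n);f=210/np.tan(np.radians(m['fov_y']/2))
    K=np.array([[f,0,m['cx']],[0,f,m['cy']],[0,0,1]])
    if n=='wrist':
        o=obs or get_obs();T=np.eye(4);T[:3,:3]=rot(o['orientation']).as_matrix();T[:3,3]=o['tool_pos'];T=T@m['mount']
        Rm,t=T[:3,:3],T[:3,3]
    else: Rm,t=rot(m['rotation']).as_matrix(),np.array(m['origin'])
    return K,np.array(m['distortion']),Rm,t
def p2w(c,uv,z):
    K,d,Rm,t=c
    a=cv2.undistortPoints(np.array(uv,float).reshape(-1,1,2),K,d).reshape(-1,2)
    r=np.c_[a[:,0],-a[:,1],-np.ones(len(a))]@Rm.T
    return t+r*((np.asarray(z)-t[2])/r[:,2])[:,None]
def w2p(c,P):
    K,d,Rm,t=c
    q=(np.atleast_2d(P)-t)@Rm*[1,-1,-1]
    return cv2.projectPoints(q,np.zeros(3),np.zeros(3),K,d)[0].reshape(-1,2)
def crop(im,x0,y0,w,h,s,fn): cv2.imwrite('pics/'+fn,cv2.resize(im[y0:y0+h,x0:x0+w,::-1],None,fx=s,fy=s,interpolation=cv2.INTER_CUBIC))
def st():
    o=get_obs();e=rot(o['orientation']).as_matrix()
    print('t%.2f'%o['time_s'],'p',o['tool_pos'].round(4),'x',e[:,0].round(3),'z',e[:,2].round(3),'F',o['ft_force'].round(1),'w%.3f'%o['width'],'q',o['q'].round(2))
E
python3 - <<'E'
from h import *
c=cam('top')
s=lambda L:(np.array(L)+.5)*.7-.5
print(p2w(c,s([[381,226],[489,230],[498,316],[246,307],[317,347],[208,212],[500,180]]),[.07,.012,.02,.03,.01,.115,.115]).round(3))
im=snapshot('top');crop(im,145,105,260,150,3,'top1.png')
E
```

```text
[[ 0.642 -0.048  0.07 ]
 [ 0.623 -0.286  0.012]
 [ 0.426 -0.272  0.02 ]
 [ 0.513  0.259  0.03 ]
 [ 0.412  0.12   0.01 ]
 [ 0.701  0.3    0.115]
 [ 0.694 -0.305  0.115]]
```

View pics/top1.png

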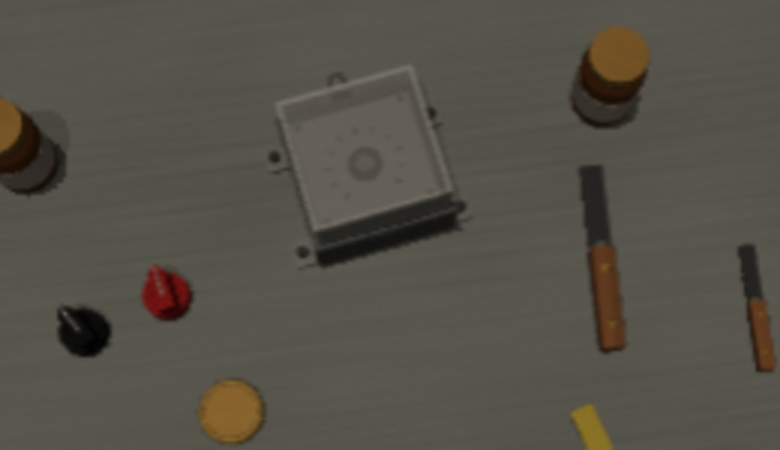

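```bash
python3 - <<'E'
from h import *
c=cam('top')
s=lambda L:np.array([145,105])+(np.array(L)+.5)/3-.5
P=p2w(c,s([[277,104],[412,67],[454,190],[318,230],[366,163],[592,167],[600,247],[612,348],[84,331],[65,310],[232,411],[615,55]]),[.114]*4+[.075,.012,.024,.024,.02,.044,.012,.115]);print(P.round(4))
print('centre',P[:4].mean(0), [np.linalg.norm(P[i]-P[(i+1)%4]).round(3) for i in range(4)])
for a,b in ((3,0),(2,1),(7,5),(7,6)):
  d=P[b]-P[a];print('yaw',np.arctan2(d[1],d[0]).round(3))
d=P[0]-P[1];print('yaw y',(np.arctan2(d[1],d[0])-np.pi/2).round(3));d=P[3]-P[2];print((np.arctan2(d[1],d[0])-np.pi/2).round(3))
st()
E
```

```text
[[ 0.6956  0.0321  0.114 ]
 [ 0.7173 -0.1048  0.114 ]
 [ 0.5854 -0.1285  0.114 ]
 [ 0.5623  0.0067  0.114 ]
 [ 0.6376 -0.0478  0.075 ]
 [ 0.6247 -0.2861  0.012 ]
 [ 0.5336 -0.2777  0.024 ]
 [ 0.4269 -0.2723  0.024 ]
 [ 0.5146  0.2592  0.02  ]
 [ 0.5329  0.2707  0.044 ]
 [ 0.4144  0.1186  0.012 ]
 [ 0.7033 -0.306   0.115 ]]
centre [ 0.64014379 -0.04862594  0.114     ] [np.float64(0.139), np.float64(0.134), np.float64(0.137), np.float64(0.136)]
yaw 0.188
yaw 0.178
yaw -0.07
yaw -0.05
yaw y 0.157
0.169
t0.15 p [0.2207 0.5577 0.2218] x [-0.93   0.368  0.   ] z [-0.001 -0.001 -1.   ] F [-0.1  0.1  0.2] w0.999 q [ 1.14  0.09  1.23 -0.    1.82 -0.06]
```

```bash
cat > legs.py <<'E'
import sys,json
from h import *
# waypoints: x y z az_deg pitch_deg(blade tip up); prints offset/turn per leg
def M(az,p): return (R.from_euler('z',az,degrees=True)*R.from_euler('x',180,degrees=True)*R.from_euler('y',p,degrees=True))
def legs(W):
    o=get_obs();P,Q=o['tool_pos'],rot(o['orientation'])
    for w in W:
        T=M(w[3],w[4]);off=Q.inv().apply(np.array(w[:3])-P);rv=(Q.inv()*T).as_rotvec()
        print('off',off.round(4).tolist(),'turn',rv.round(4).tolist(),'rows %.1f'%max(np.linalg.norm(off)/.0417,np.degrees(np.linalg.norm(rv))/7.16))
        P,Q=np.array(w[:3]),T
if __name__=='__main__': legs(json.loads(sys.argv[1])); st()
E
python3 legs.py '[[0.316,0.279,0.22,104,0],[0.412,0,0.22,50,0],[0.508,-0.279,0.2,-3.4,0]]'; python3 -c "
from legs import *;print(M(-3.4,10).as_matrix().round(2))"
```

```text
off [-0.1912, -0.2241, 0.0021] turn [-0.0014, 0.0007, 0.9497] rows 7.6
off [-0.2939, 0.0257, 0.0] turn [0.0, -0.0, 0.9425] rows 7.5
off [-0.152, 0.2529, 0.02] turn [0.0, -0.0, 0.932] rows 7.5
t0.15 p [0.2207 0.5577 0.2218] x [-0.93   0.368  0.   ] z [-0.001 -0.001 -1.   ] F [-0.1  0.1  0.2] w0.999 q [ 1.14  0.09  1.23 -0.    1.82 -0.06]
[[ 0.98 -0.06  0.17]
 [-0.06 -1.   -0.01]
 [ 0.17  0.   -0.98]]
```

```bash
python3 -m inch '{"offset":[[-0.191,-0.224,0],[-0.191,-0.224,0],[-0.191,-0.224,0],[-0.191,-0.224,0],[-0.191,-0.224,0],[-0.191,-0.224,0],[-0.191,-0.224,0],[-0.191,-0.224,0]],"turn":[[0,0,0.95],[0,0,0.95],[0,0,0.95],[0,0,0.95],[0,0,0.95],[0,0,0.95],[0,0,0.95],[0,0,0.95]]}' 60 
python3 legs.py '[[0.412,0,0.22,50,0],[0.508,-0.279,0.2,-3.4,0]]'
```

```text
time_s: 0.82
tool_pos: [0.3176, 0.2741, 0.2224]
orientation: [0.001, 0.621, 0.784, -0.001]
ft_force: [0.0, 0.2, -0.3]
width: 0.599
off [-0.2885, 0.0289, 0.0034] turn [0.0021, 0.0028, 0.9297] rows 7.4
off [-0.152, 0.2529, 0.02] turn [0.0, -0.0, 0.932] rows 7.5
t0.82 p [0.3176 0.2741 0.2224] x [-0.23   0.973 -0.003] z [ 0.001 -0.003 -1.   ] F [ 0.   0.2 -0.3] w0.599 q [ 0.63 -0.4   1.67 -0.    1.87  0.4 ]
```

Tracks accurately. Next two legs together.

```bash
python3 -m inch '{"offset":[[-0.2885,0.029,0.003],[-0.2885,0.029,0.003],[-0.2885,0.029,0.003],[-0.2885,0.029,0.003],[-0.2885,0.029,0.003],[-0.2885,0.029,0.003],[-0.2885,0.029,0.003],[-0.2885,0.029,0.003]],"turn":[[0,0,0.93],[0,0,0.93],[0,0,0.93],[0,0,0.93],[0,0,0.93],[0,0,0.93],[0,0,0.93],[0,0,0.93]]}' 
python3 -m inch '{"offset":[[-0.152,0.253,0.02],[-0.152,0.253,0.02],[-0.152,0.253,0.02],[-0.152,0.253,0.02],[-0.152,0.253,0.02],[-0.152,0.253,0.02],[-0.152,0.253,0.02],[-0.152,0.253,0.02]],"turn":[[0,0,0.932],[0,0,0.932],[0,0,0.932],[0,0,0.932],[0,0,0.932],[0,0,0.932],[0,0,0.932],[0,0,0.932]]}' 
python3 - <<'E'
from h import *
st();im=snapshot('wrist');crop(im,0,0,560,420,1.42,'w1.png')
E
```

```text
time_s: 1.48
tool_pos: [0.4128, -0.0059, 0.2196]
orientation: [0.003, 0.909, 0.416, -0.001]
ft_force: [-0.1, 0.3, -0.5]
width: 0.601
time_s: 2.15
tool_pos: [0.5048, -0.2914, 0.1981]
orientation: [0.003, 0.999, -0.042, -0.001]
ft_force: [0.1, 0.9, 0.1]
width: 0.598
t2.15 p [ 0.5048 -0.2914  0.1981] x [ 0.996 -0.084 -0.003] z [-0.003 -0.005 -1.   ] F [0.1 0.9 0.1] w0.598 q [-0.58  0.04  1.33 -0.01  1.77  1.08]
```

View pics/w1.png

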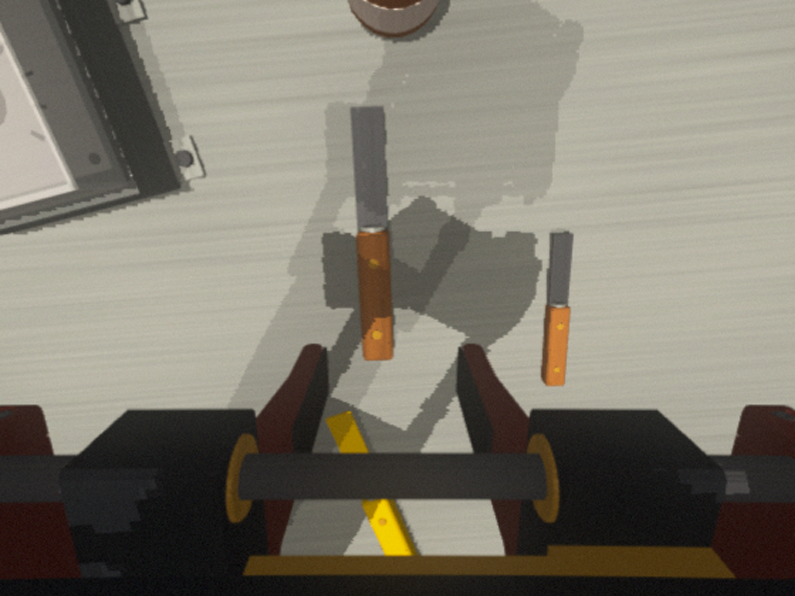

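```bash
python3 - <<'E'
from h import *
st();c=cam('wrist')
s=lambda L:(np.array(L)+.5)/1.42-.5
P=p2w(c,s([[368,106],[373,232],[378,360]]),[.0135,.024,.024]);print(P.round(4))
for a,b in((2,0),(2,1)):
  d=P[b]-P[a];print(np.degrees(np.arctan2(d[1],d[0])),np.hypot(*d[:2]))
E
```

```text
t2.20 p [ 0.5047 -0.2906  0.1982] x [ 0.996 -0.086 -0.003] z [-0.003 -0.005 -1.   ] F [-1.1  0.  -0.6] w0.602 q [-0.58  0.04  1.33 -0.01  1.77  1.08]
[[ 0.626  -0.2852  0.0135]
 [ 0.5355 -0.2803  0.024 ]
 [ 0.4274 -0.2738  0.024 ]]
-3.278171227087614 0.19890674317340548
-3.41050656569549 0.10827447290287875
```

```bash
python3 legs.py '[[0.509,-0.279,0.06,-3.35,0],[0.509,-0.279,0.005,-3.35,0]]'
```

```text
off [0.0037, -0.0127, 0.1382] turn [0.005, 0.0029, -0.0278] rows 3.3
off [0.0, -0.0, 0.055] turn [0.0, 0.0, 0.0] rows 1.3
t2.20 p [ 0.5047 -0.2906  0.1982] x [ 0.996 -0.086 -0.003] z [-0.003 -0.005 -1.   ] F [-1.1  0.  -0.6] w0.602 q [-0.58  0.04  1.33 -0.01  1.77  1.08]
```

```bash
python3 -m inch '{"offset":[[0.004,-0.0127,0.04],[0.004,-0.0127,0.08],[0.004,-0.0127,0.12],[0.004,-0.0127,0.138],[0.004,-0.0127,0.138]],"turn":[[0.005,0.003,-0.028],[0.005,0.003,-0.028],[0.005,0.003,-0.028],[0.005,0.003,-0.028],[0.005,0.003,-0.028]]}' 60
python3 legs.py '[[0.509,-0.279,0.005,-3.35,0]]'
```

```text
time_s: 2.62
tool_pos: [0.5061, -0.2762, 0.0535]
orientation: [-0.003, 1.0, -0.028, -0.005]
ft_force: [-0.4, 0.0, -0.6]
width: 0.599
off [0.0036, 0.0029, 0.0484] turn [-0.0055, 0.0095, 0.0023] rows 1.2
t2.62 p [ 0.5061 -0.2762  0.0535] x [ 0.998 -0.056 -0.01 ] z [-0.009  0.006 -1.   ] F [-0.4  0.  -0.6] w0.599 q [-0.56  0.07  1.55  0.    1.53  1.07]
```

```bash
python3 -m inch '{"offset":[[0.003,0.002,0.012],[0.003,0.002,0.024],[0.003,0.002,0.036],[0.003,0.002,0.044],[0.003,0.002,0.047],[0.003,0.002,0.048]],"turn":[[-0.005,0.009,0.002],[-0.005,0.009,0.002],[-0.005,0.009,0.002],[-0.005,0.009,0.002],[-0.005,0.009,0.002],[-0.005,0.009,0.002]]}' 
python3 legs.py '[[0.509,-0.279,0.005,-3.35,0]]'
```

```text
time_s: 3.12
tool_pos: [0.5084, -0.2779, 0.0052]
orientation: [-0.0, 1.0, -0.029, -0.0]
ft_force: [-0.2, 0.3, 0.8]
width: 0.6
off [0.0007, 0.001, 0.0002] turn [-0.0008, 0.001, 0.0005] rows 0.0
t3.12 p [ 0.5084 -0.2779  0.0052] x [ 0.998 -0.058 -0.001] z [-0.001  0.001 -1.   ] F [-0.2  0.3  0.8] w0.600 q [-0.56  0.11  1.6   0.    1.43  1.07]
```

Grip and lift.

```bash
python3 -m inch '{"offset":[[0,0,0],[0,0,0],[0,0,0],[0,0,0],[0,0,0],[0,0,0],[0,0,0]],"turn":[[0,0,0],[0,0,0],[0,0,0],[0,0,0],[0,0,0],[0,0,0],[0,0,0]]}' 5 50
python3 -m inch '{"offset":[[0,0,-0.01],[0,0,-0.02],[0,0,-0.035],[0,0,-0.043],[0,0,-0.045]],"turn":[[0,0,0],[0,0,0],[0,0,0],[0,0,0],[0,0,0]]}' 
python3 - <<'E'
from h import *
from legs import legs
st();im=snapshot('wrist');crop(im,0,0,560,420,1.42,'w2.png')
u=np.array([np.cos(.173),np.sin(.173)])
f=np.array([.639,-.048])-.075*u   # front face
for d in (-.09,):
  t=f+u*(d-.117);print(t)
  legs([[t[0],t[1],0.05,9.9,0]])
E
```

```text
time_s: 3.7
tool_pos: [0.5087, -0.2781, 0.0058]
orientation: [-0.0, 1.0, -0.029, -0.0]
ft_force: [-0.3, 0.2, 2.2]
width: 0.29
time_s: 4.12
tool_pos: [0.5098, -0.2789, 0.0538]
orientation: [0.001, 1.0, -0.029, 0.002]
ft_force: [0.5, 0.7, -1.4]
width: 0.295
t4.12 p [ 0.5098 -0.2789  0.0538] x [ 0.998 -0.058  0.003] z [ 0.003 -0.002 -1.   ] F [ 0.5  0.7 -1.4] w0.295 q [-0.56  0.07  1.55  0.    1.51  1.07]
[ 0.36120947 -0.09654301]
off [-0.1587, -0.1733, 0.0023] turn [0.0016, -0.0026, -0.2308] rows 5.6
```

View pics/w2.png

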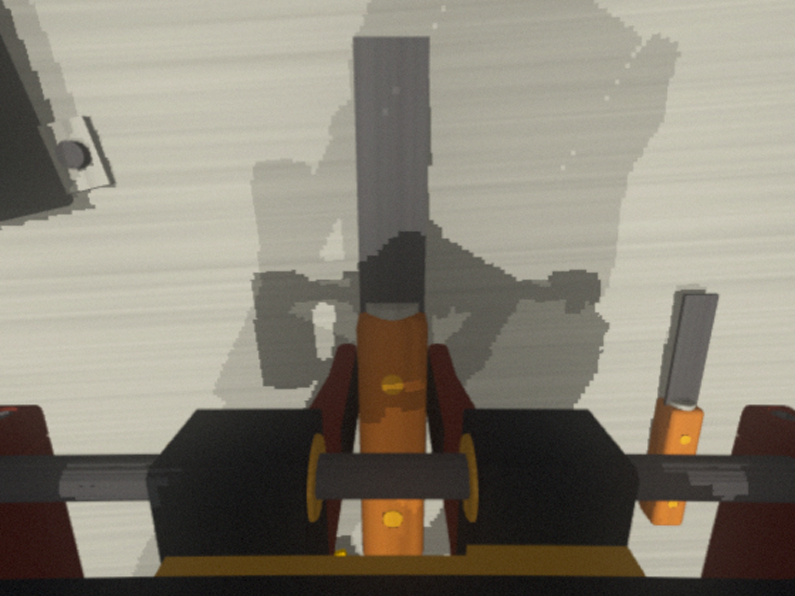

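```bash
python3 -m inch '{"offset":[[-0.03,-0.03,0.002],[-0.06,-0.06,0.003],[-0.09,-0.09,0.005],[-0.12,-0.12,0.005],[-0.145,-0.15,0.005],[-0.156,-0.168,0.005],[-0.159,-0.173,0.005],[-0.159,-0.173,0.005]],"turn":[[0,0,-0.03],[0,0,-0.06],[0,0,-0.1],[0,0,-0.15],[0,0,-0.2],[0.001,-0.002,-0.231],[0.001,-0.002,-0.231],[0.001,-0.002,-0.231]]}' 
python3 - <<'E'
from h import *
from legs import legs
st();im=snapshot('wrist');crop(im,0,0,560,420,1.42,'w3.png');st()
u=np.array([np.cos(.173),np.sin(.173)])
f=np.array([.639,-.048])-.075*u;print(f)
for d in (-.04,.009):
  t=f+u*(d-.117);print(t)
  legs([[t[0],t[1],0.0485,9.9,0]])
E
```

```text
time_s: 4.83
tool_pos: [0.3607, -0.0961, 0.0473]
orientation: [0.001, 0.996, 0.087, 0.001]
ft_force: [0.3, -1.0, -1.5]
width: 0.292
t4.83 p [ 0.3607 -0.0961  0.0473] x [0.985 0.173 0.002] z [ 0.002 -0.001 -1.   ] F [ 0.3 -1.  -1.5] w0.292 q [-0.35 -0.53  2.08 -0.    1.6   1.05]
t4.88 p [ 0.3613 -0.097   0.0475] x [0.985 0.172 0.002] z [ 0.002 -0.001 -1.   ] F [-0.1 -0.1 -1.5] w0.293 q [-0.35 -0.53  2.08 -0.    1.6   1.04]
[ 0.56511954 -0.06091038]
[ 0.41046311 -0.08793609]
off [0.05, -0.0004, -0.001] turn [0.0017, -0.0016, 0.0005] rows 1.2
[ 0.45873168 -0.07950132]
off [0.099, -0.0004, -0.0009] turn [0.0017, -0.0016, 0.0005] rows 2.4
```

View pics/w3.png

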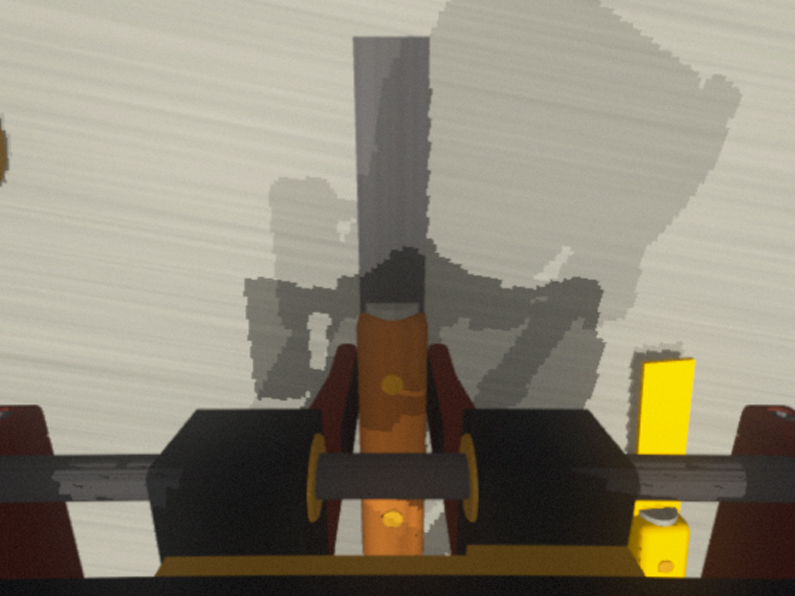

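```bash
python3 -m inch '{"offset":[[0.015,0,0],[0.04,0,0],[0.06,0,-0.001],[0.075,0,-0.001],[0.08,0,-0.001],[0.083,0,-0.001],[0.086,0,-0.001],[0.089,0,-0.001]],"turn":[[0,0,0],[0,0,0],[0.001,-0.001,0],[0.001,-0.001,0],[0.001,-0.001,0],[0.001,-0.001,0],[0.001,-0.001,0],[0.001,-0.001,0]]}' 
python3 - <<'E'
from h import *
from legs import legs
st();c=cam('wrist');o=get_obs()
# tip in tool frame from w2/w3 pixel
s=lambda L:(np.array(L)+.5)/1.42-.5
p=p2w(c,s([[391.5,37]]),[o['tool_pos'][2]+.0065+.0015]);print('tip world',p,'dist',np.linalg.norm(p[0,:2]-o['tool_pos'][:2]))
u=np.array([np.cos(.173),np.sin(.173)]);f=np.array([.639,-.048])-.075*u
print('depth',(p[0,:2]-f)@u,'lat',(p[0,:2]-f)@[-u[1],u[0]])
im=snapshot('scene');q=w2p(cam('scene'),[p[0],[f[0],f[1],.055]]);print(q)
crop(im,220,180,160,120,5,'s1.png')
E
```

```text
time_s: 5.55
tool_pos: [0.4488, -0.0822, 0.0482]
orientation: [0.0, 0.996, 0.086, -0.0]
ft_force: [-0.4, 0.3, -1.5]
width: 0.29
t5.55 p [ 0.4488 -0.0822  0.0482] x [ 0.985  0.171 -0.   ] z [-0.    -0.001 -1.   ] F [-0.4  0.3 -1.5] w0.290 q [-0.26 -0.27  1.88 -0.    1.53  1.14]
tip world [[ 0.56442247 -0.06253547  0.05624436]] dist 0.11730672078054948
depth -0.0009664080983787194 lat -0.0014808406505344327
[[291.51231228 236.50192038]
 [292.21215725 236.83972288]]
```

View pics/s1.png

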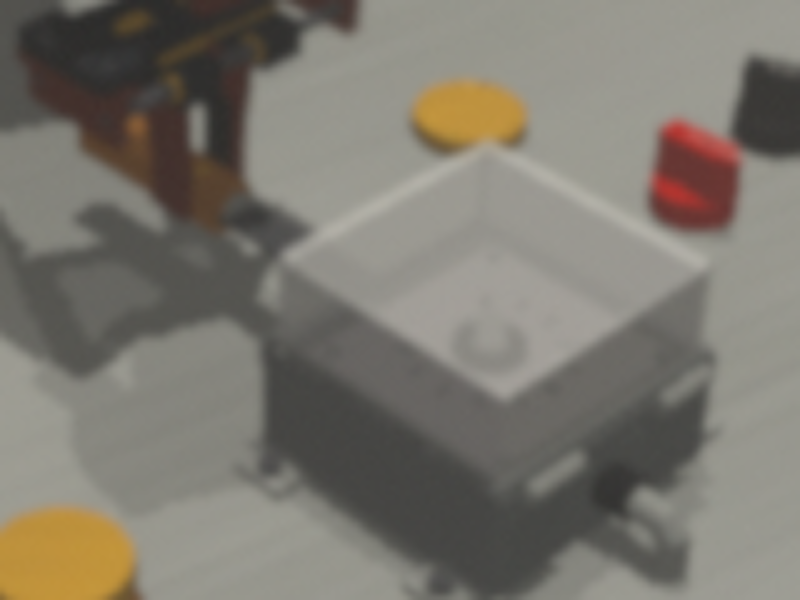

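```bash
python3 -m inch '{"offset":[[0.003,-0.001,0],[0.006,-0.001,0],[0.008,-0.001,0],[0.01,-0.001,0],[0.01,-0.001,0]],"turn":[[0,0,0],[0,0,0],[0,0,0],[0,0,0],[0,0,0]]}' 
python3 -m inch '{"offset":[[0,0,-0.003],[0,0,-0.006],[0,0,-0.009],[0,0,-0.012]],"turn":[[0,0,0],[0,0,0],[0,0,0],[0,0,0]]}' 
python3 -c "
from h import *;st()"
```

```text
time_s: 6.02
tool_pos: [0.4591, -0.0792, 0.0486]
orientation: [0.0, 0.996, 0.086, 0.0]
ft_force: [-0.2, 0.3, -1.2]
width: 0.291
time_s: 6.35
tool_pos: [0.459, -0.0791, 0.0608]
orientation: [0.0, 0.996, 0.086, 0.0]
ft_force: [0.3, 1.1, -2.4]
width: 0.294
t6.35 p [ 0.459  -0.0791  0.0608] x [0.985 0.172 0.001] z [ 0.001 -0.001 -1.   ] F [ 0.3  1.1 -2.4] w0.294 q [-0.24 -0.25  1.84 -0.    1.55  1.15]
```

```bash
python3 -m inch '{"offset":[[0.001,0,-0.004],[0.002,0,-0.008],[0.004,0,-0.012],[0.006,0,-0.016],[0.008,0,-0.02],[0.01,0,-0.024],[0.012,0,-0.028],[0.014,0,-0.032]],"turn":[[0,0,0],[0,0,0],[0,0,0],[0,0,0],[0,0,0],[0,0,0],[0,0,0],[0,0,0]]}' 
python3 -m inch '{"offset":[[0.003,0,-0.008],[0.007,0,-0.017],[0.011,0,-0.026],[0.015,0,-0.035],[0.02,0,-0.045],[0.025,0,-0.055],[0.03,0,-0.065],[0.036,0,-0.075]],"turn":[[0,0,0],[0,0,0],[0,0,0],[0,0,0],[0,0,0],[0,0,0],[0,0,0],[0,0,0]]}' 
python3 - <<'E'
from h import *
st()
im=snapshot('scene');crop(im,180,120,220,165,3.6,'s2.png')
E
```

```text
time_s: 7.02
tool_pos: [0.4731, -0.0767, 0.0932]
orientation: [0.0, 0.996, 0.086, 0.0]
ft_force: [-0.8, -0.6, -1.8]
width: 0.291
time_s: 7.68
tool_pos: [0.509, -0.0703, 0.1696]
orientation: [0.0, 0.996, 0.086, 0.001]
ft_force: [-0.3, 0.3, -2.1]
width: 0.291
t7.68 p [ 0.509  -0.0703  0.1696] x [0.985 0.172 0.001] z [ 0.002 -0.001 -1.   ] F [-0.3  0.3 -2.1] w0.291 q [-0.2  -0.15  1.56 -0.    1.73  1.19]
```

View pics/s2.png

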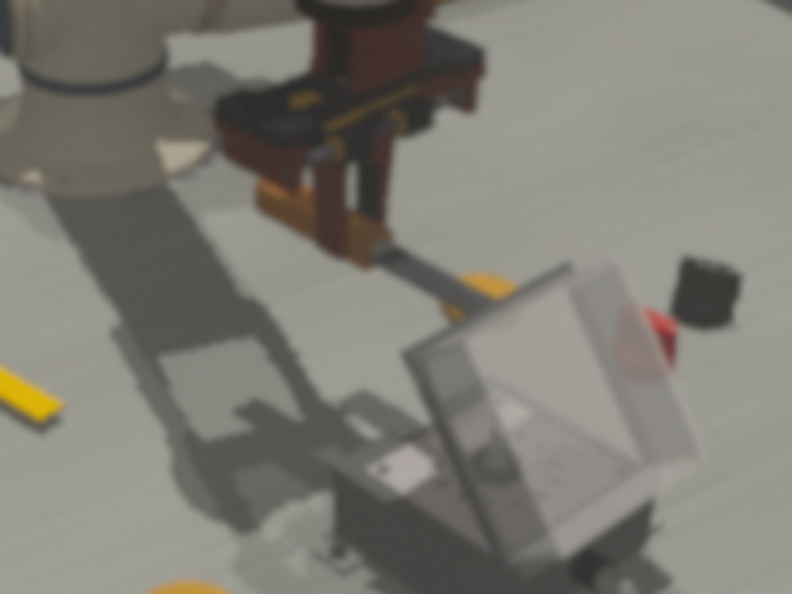

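```bash
python3 -m inch '{"offset":[[0,0,0.004],[0.008,0,0.005],[0.02,0,0.005],[0.032,0,0.005],[0.044,0,0.005],[0.056,0,0.005],[0.068,0,0.005],[0.08,0,0.005]],"turn":[[0,0,0],[0,0,0],[0,0,0],[0,0,0],[0,0,0],[0,0,0],[0,0,0],[0,0,0]]}' 
python3 -m inch '{"offset":[[0.01,0,0],[0.02,0,0],[0.03,0,0],[0.04,0,0],[0.05,0,0],[0.06,0,0],[0.068,0,0],[0.075,0,0]],"turn":[[0,0,0],[0,0,0],[0,0,0],[0,0,0],[0,0,0],[0,0,0],[0,0,0],[0,0,0]]}' 
python3 -m inch '{"offset":[[0.003,0,0],[0.006,0,0],[0.009,0,0],[0.012,0,0],[0.015,0,0]],"turn":[[0,0,0],[0,0,0],[0,0,0],[0,0,0],[0,0,0]]}' 
python3 - <<'E'
from h import *
st()
im=snapshot('scene');crop(im,180,120,220,165,3.6,'s3.png')
E
```

```text
time_s: 8.4
tool_pos: [0.59, -0.0563, 0.1664]
orientation: [0.001, 0.996, 0.086, 0.002]
ft_force: [-1.7, -0.7, -0.9]
width: 0.291
time_s: 9.07
tool_pos: [0.6642, -0.0432, 0.1655]
orientation: [0.0, 0.996, 0.086, 0.001]
ft_force: [-0.8, 0.0, -1.5]
width: 0.293
time_s: 9.48
tool_pos: [0.6792, -0.0406, 0.1659]
orientation: [0.001, 0.996, 0.086, 0.002]
ft_force: [-0.9, -0.6, -0.6]
width: 0.294
t9.48 p [ 0.6792 -0.0406  0.1659] x [0.985 0.172 0.003] z [ 0.003 -0.001 -1.   ] F [-0.9 -0.6 -0.6] w0.294 q [-0.11  0.3   1.09 -0.    1.74  1.29]
```

View pics/s3.png

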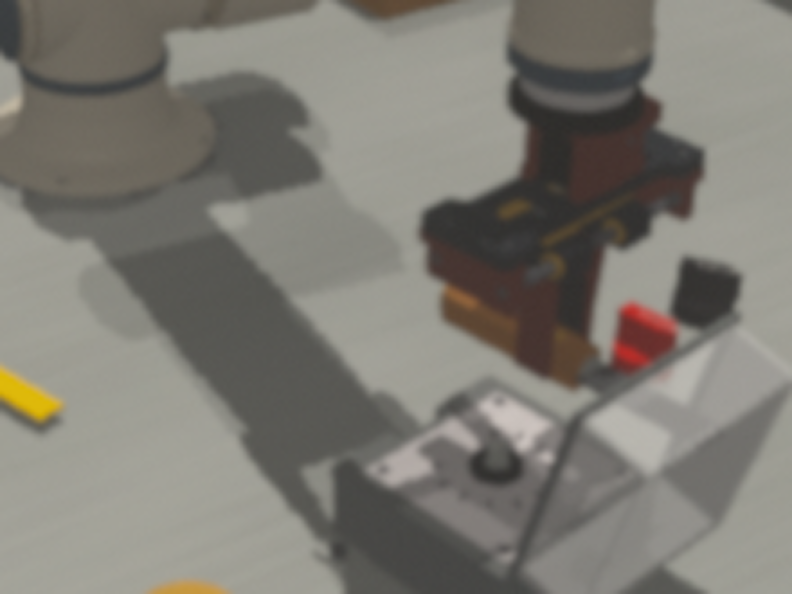

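```bash
python3 -m inch '{"offset":[[-0.015,0,0],[-0.035,0,0],[-0.06,0,0],[-0.09,0,0],[-0.12,0,0],[-0.15,0,0],[-0.168,0,0],[-0.17,0,0]],"turn":[[0,0,0],[0,0,0],[0,0,0],[0,0,0],[0,0,0],[0,0,0],[0,0,0],[0,0,0]]}' 
python3 legs.py '[[0.509,-0.279,0.06,-3.35,0],[0.509,-0.279,0.0055,-3.35,0]]'
```

```text
time_s: 10.2
tool_pos: [0.5104, -0.0703, 0.1664]
orientation: [0.001, 0.996, 0.086, 0.003]
ft_force: [-0.8, -0.2, -1.0]
width: 0.291
off [-0.0377, 0.2051, 0.1067] turn [0.0017, -0.0056, 0.2305] rows 5.6
off [0.0, -0.0, 0.0545] turn [0.0, 0.0, 0.0] rows 1.3
t10.20 p [ 0.5104 -0.0703  0.1664] x [0.985 0.171 0.005] z [ 0.006 -0.001 -1.   ] F [-0.8 -0.2 -1. ] w0.291 q [-0.2  -0.15  1.56 -0.    1.72  1.2 ]
```

```bash
python3 -m inch '{"offset":[[-0.005,0.03,0],[-0.012,0.065,0],[-0.02,0.1,0.01],[-0.026,0.135,0.035],[-0.032,0.17,0.065],[-0.037,0.195,0.09],[-0.038,0.205,0.104],[-0.038,0.205,0.106]],"turn":[[0,0,0.03],[0,0,0.07],[0,-0.002,0.12],[0,-0.004,0.17],[0.001,-0.005,0.21],[0.002,-0.006,0.23],[0.002,-0.006,0.23],[0.002,-0.006,0.23]]}' 
python3 legs.py '[[0.509,-0.279,0.007,-3.35,0]]'
```

```text
time_s: 10.87
tool_pos: [0.507, -0.2805, 0.0559]
orientation: [-0.002, 1.0, -0.031, -0.003]
ft_force: [-0.0, 0.3, -1.9]
width: 0.294
off [0.0022, -0.0014, 0.0489] turn [-0.0028, 0.0061, -0.0028] rows 1.2
t10.87 p [ 0.507  -0.2805  0.0559] x [ 0.998 -0.061 -0.006] z [-0.006  0.003 -1.   ] F [-0.   0.3 -1.9] w0.294 q [-0.56  0.07  1.54 -0.    1.53  1.07]
```

```bash
python3 -m inch '{"offset":[[0.002,-0.001,0.012],[0.002,-0.001,0.025],[0.002,-0.001,0.036],[0.002,-0.001,0.043],[0.002,-0.001,0.047],[0.002,-0.001,0.049],[0.002,-0.001,0.05],[0.002,-0.001,0.05]],"turn":[[-0.003,0.006,-0.003],[-0.003,0.006,-0.003],[-0.003,0.006,-0.003],[-0.003,0.006,-0.003],[-0.003,0.006,-0.003],[-0.003,0.006,-0.003],[-0.003,0.006,-0.003],[-0.003,0.006,-0.003]]}' 
python3 -c "
from h import *;st()"
```

```text
time_s: 11.53
tool_pos: [0.5091, -0.2794, 0.0064]
orientation: [0.0, 1.0, -0.029, 0.0]
ft_force: [-0.2, -0.7, -0.8]
width: 0.29
t11.53 p [ 0.5091 -0.2794  0.0064] x [ 0.998 -0.058  0.001] z [ 0.001 -0.001 -1.   ] F [-0.2 -0.7 -0.8] w0.290 q [-0.56  0.11  1.6  -0.    1.43  1.07]
```

```bash
python3 -m inch '{"offset":[[0,0,0],[0,0,0],[0,0,0],[0,0,-0.01],[0,0,-0.03],[0,0,-0.06],[0,0,-0.1],[0,0,-0.14]],"turn":[[0,0,0],[0,0,0],[0,0,0],[0,0,0],[0,0,0],[0,0,0],[0,0,0],[0,0,0]]}' 55
python3 legs.py '[[0.58,-0.058,0.24,10,0]]'
```

```text
time_s: 12.2
tool_pos: [0.5084, -0.279, 0.1481]
orientation: [-0.0, 1.0, -0.029, -0.0]
ft_force: [-0.3, -1.5, -0.0]
width: 0.55
off [0.0586, -0.2247, -0.0919] turn [-0.0002, 0.0004, -0.2326] rows 6.0
t12.20 p [ 0.5084 -0.279   0.1481] x [ 0.998 -0.058 -0.   ] z [-0.  0. -1.] F [-0.3 -1.5 -0. ] w0.550 q [-0.56  0.04  1.42 -0.    1.69  1.07]
```

```bash
python3 -m inch '{"offset":[[0.01,-0.035,-0.03],[0.02,-0.07,-0.06],[0.03,-0.107,-0.08],[0.04,-0.145,-0.092],[0.05,-0.18,-0.092],[0.057,-0.21,-0.092],[0.0586,-0.2247,-0.092],[0.0586,-0.2247,-0.092]],"turn":[[0,0,-0.03],[0,0,-0.06],[0,0,-0.1],[0,0,-0.15],[0,0,-0.2],[0,0,-0.233],[0,0,-0.233],[0,0,-0.233]]}' 
python3 - <<'E'
from h import *
o=get_obs();im=snapshot('wrist');st()
np.save('o.npy',o,allow_pickle=True)
q=w2p(cam('wrist',o),[[.639,-.048,.08]])[0];print(q)
x,y=int(q[0])-100,max(0,int(q[1])-75);print(x,y);crop(im,x,y,200,150,4,'w4.png')
E
```

```text
time_s: 12.87
tool_pos: [0.5805, -0.0544, 0.2413]
orientation: [-0.0, 0.996, 0.09, 0.001]
ft_force: [-0.3, -0.4, 0.8]
width: 0.548
t12.92 p [ 0.5802 -0.0565  0.241 ] x [0.984 0.177 0.   ] z [ 0. -0. -1.] F [-0.  -0.7  0.5] w0.546 q [-0.16  0.05  1.24 -0.    1.85  1.24]
[279.4286185  137.45243506]
179 62
```

View pics/w4.png

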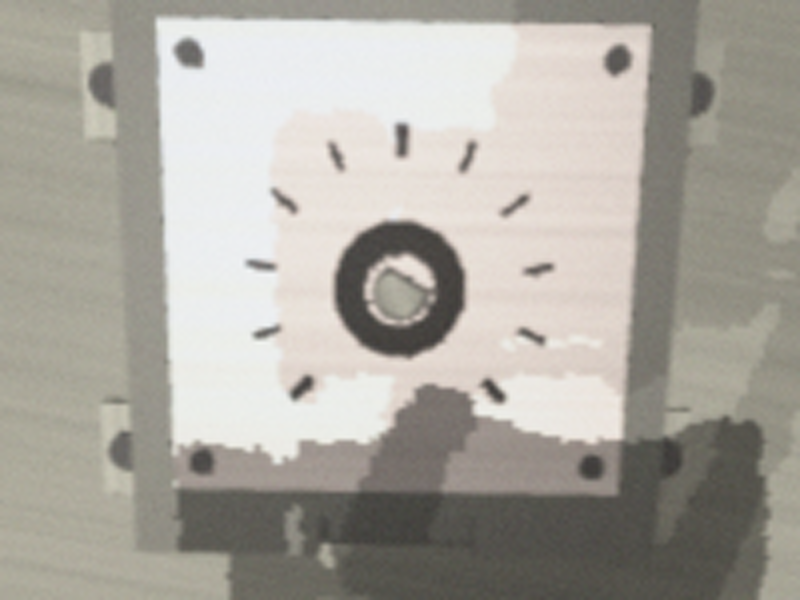

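```bash
python3 - <<'E'
from h import *
im=cv2.imread('pics/w4.png');g=im.mean(2)
print(im[292,402],im[270,415],im[292,360])
print(g[250:335:5,355:445:5].astype(int))
m=((abs(im.astype(int)-im[292,402]).max(2)<32)).astype(np.uint8)
n,l,s,c=cv2.connectedComponentsWithStats(m);k=l[292,402];print(s[k],c[k])
mm=(l==k).astype(np.uint8);ct=max(cv2.findContours(mm,0,1)[0],key=len)[:,0,:]
h=cv2.convexHull(ct)[:,0,:];(cx,cy),r=cv2.minEnclosingCircle(h);print(cx,cy,r)
a=np.linspace(0,2*np.pi,36,endpoint=False)
for t in a: print(int(np.degrees(t)),round(float(np.max(h@[np.cos(t),-np.sin(t)])-(cx*np.cos(t)-cy*np.sin(t))),1),end='; ')
E
```

```text
[158 171 174] [217 224 233] [71 75 77]
[[ 71  71  72  71  75  72  75  79  78  82  91  84  73  69  69  73  68  69]
 [ 73  72  70  71  71  79 119 130 119 146 179 157 112  80  72  67  72  70]
 [ 71  73  73  71  85 121 177 208 204 213 227 220 191 132  88  69  71  68]
 [ 70  66  70  94 142 200 192 199 218 226 225 224 224 206 160  88  70  69]
 [ 71  70  83 164 186 185 140 119 153 197 216 221 224 225 212 147  78  69]
 [ 72  69  93 191 203 151 138 150 140 136 158 181 213 224 224 178  96  66]
 [ 70  72 116 195 174 147 166 174 170 148 120 120 183 217 223 202 125  70]
 [ 69  75 161 208 164 155 167 172 174 168 160 135 128 153 194 203 127  70]
 [ 70  75 164 197 152 152 163 165 170 165 165 159 146 125 118 127 102  74]
 [ 69  73 162 199 154 149 158 165 170 170 167 162 158 145 122 145 118  74]
 [ 68  71 117 161 146 146 157 162 169 170 167 161 155 135 119 154 115  68]
 [ 70  70  91 179 176 143 150 161 161 167 170 166 151 127 121 105  78  69]
 [ 70  68  78 167 205 156 136 150 160 167 170 158 131 149 157  87  63  65]
 [ 69  71  67  92 165 191 150 136 139 147 153 141 160 180 137  76  68  67]
 [ 70  69  71  67  93 152 187 191 167 153 178 158 151 128  78  67  67  67]
 [ 65  68  69  69  70  81 100 120 129 132 137 111  77  66  71  65  65  69]
 [ 72  68  65  67  68  68  67  68  72  71  70  68  67  69  65  66  64  66]]
[ 364  254   71   71 2663] [395.28126173 293.61472024]
398.8495788574219 289.2005615234375 36.64175796508789
0 35.2; 10 36.2; 20 36.4; 29 36.6; 40 36.6; 50 36.1; 59 36.2; 70 36.6; 80 36.4; 90 35.2; 100 34.9; 110 35.6; 119 35.2; 130 34.2; 140 35.2; 150 35.5; 160 34.6; 169 34.9; 180 34.8; 190 35.5; 200 35.4; 210 36.3; 220 36.2; 230 36.4; 239 36.6; 249 36.5; 260 36.2; 270 34.8; 280 35.9; 290 35.8; 300 36.4; 310 36.4; 320 36.1; 330 35.4; 339 33.7; 350 33.9;
```

```bash
python3 - <<'E'
from h import *
for k in range(2):
  o=get_obs();st();im=snapshot('wrist');c=cam('wrist',o)
  q=w2p(c,[[.639,-.048,.07]])[0]
  m=(im.mean(2)<100).astype(np.uint8)
  cs=cv2.findContours(m,cv2.RETR_EXTERNAL,cv2.CHAIN_APPROX_NONE)[0]
  for ct in cs:
    if len(ct)>40:
      e=cv2.fitEllipse(ct)
      if np.hypot(*(np.array(e[0])-q))<20: print(q,e,p2w(c,[e[0]],[.068]))
print(p2w(c,[[179+400.5/4-.5,62+293/4-.5]],[.077]))
x=np.load('o.npy',allow_pickle=True).item();print('from w4',p2w(cam('wrist',x),[[179+400.5/4-.5,62+293/4-.5]],[.077]), x['tool_pos'],rot(x['orientation']).as_matrix()[:,0])
E
```

```text
t12.92 p [ 0.5802 -0.0565  0.241 ] x [0.984 0.177 0.   ] z [ 0. -0. -1.] F [-0.  -0.7  0.5] w0.546 q [-0.16  0.05  1.24 -0.    1.85  1.24]
[277.17071512 136.04671809] ((276.380615234375, 132.90997314453125), (31.064516067504883, 32.14104080200195), 176.7510528564453) [[ 0.64192807 -0.04662277  0.068     ]]
t12.97 p [ 0.5799 -0.0579  0.2408] x [0.985 0.175 0.   ] z [ 0.    -0.001 -1.   ] F [-0.  -0.2 -0.3] w0.547 q [-0.16  0.05  1.24 -0.    1.85  1.24]
[275.77796038 135.56567142] ((274.9449768066406, 132.29884338378906), (30.704439163208008, 32.259803771972656), 0.9861207604408264) [[ 0.64205098 -0.04655785  0.068     ]]
[[ 0.64071914 -0.05069     0.077     ]]
from w4 [[ 0.64135915 -0.04674648  0.077     ]] [ 0.58051828 -0.05441367  0.24127583] [0.9838722  0.17886929 0.00113092]
```

```bash
python3 legs.py '[[0.481,0.238,0.2,32,0]]'
```

```text
off [-0.0458, -0.3094, 0.0405] turn [0.0005, 0.0002, -0.3839] rows 7.6
t13.02 p [ 0.5798 -0.0587  0.2406] x [ 0.985  0.174 -0.   ] z [-0.    -0.001 -1.   ] F [-1.5 -0.6 -0.2] w0.551 q [-0.16  0.05  1.24 -0.    1.85  1.24]
```

```bash
python3 -m inch '{"offset":[[-0.006,-0.04,0.005],[-0.012,-0.08,0.01],[-0.018,-0.12,0.015],[-0.024,-0.16,0.02],[-0.03,-0.2,0.025],[-0.036,-0.24,0.03],[-0.042,-0.28,0.037],[-0.046,-0.309,0.04]],"turn":[[0,0,-0.05],[0,0,-0.1],[0,0,-0.15],[0,0,-0.2],[0,0,-0.26],[0,0,-0.32],[0,0,-0.37],[0,0,-0.384]]}' 
python3 -m inch '{"offset":[[0,0,0],[0,0,0]],"turn":[[0,0,0],[0,0,0]]}' 
python3 - <<'E'
from h import *
o=get_obs();im=snapshot('wrist');st()
np.save('o2.npy',o,allow_pickle=True)
q=w2p(cam('wrist',o),[[.515,.259,.03]])[0];print(q)
x,y=int(q[0])-80,max(0,int(q[1])-60);print(x,y);crop(im,x,y,160,120,5,'w5.png')
E
```

```text
time_s: 13.68
tool_pos: [0.4798, 0.2385, 0.2]
orientation: [0.0, 0.961, 0.276, -0.0]
ft_force: [-0.6, -0.6, -0.3]
width: 0.55
time_s: 13.85
tool_pos: [0.4797, 0.2382, 0.1999]
orientation: [0.0, 0.961, 0.277, -0.001]
ft_force: [0.2, -0.4, 1.1]
width: 0.551
t13.90 p [0.4802 0.2373 0.2002] x [ 0.848  0.53  -0.001] z [-0.    -0.001 -1.   ] F [ 0.2  0.9 -0.8] w0.553 q [ 0.4  -0.08  1.45 -0.    1.78  1.41]
[276.54679841 153.2448077 ]
196 93
```

View pics/w5.png

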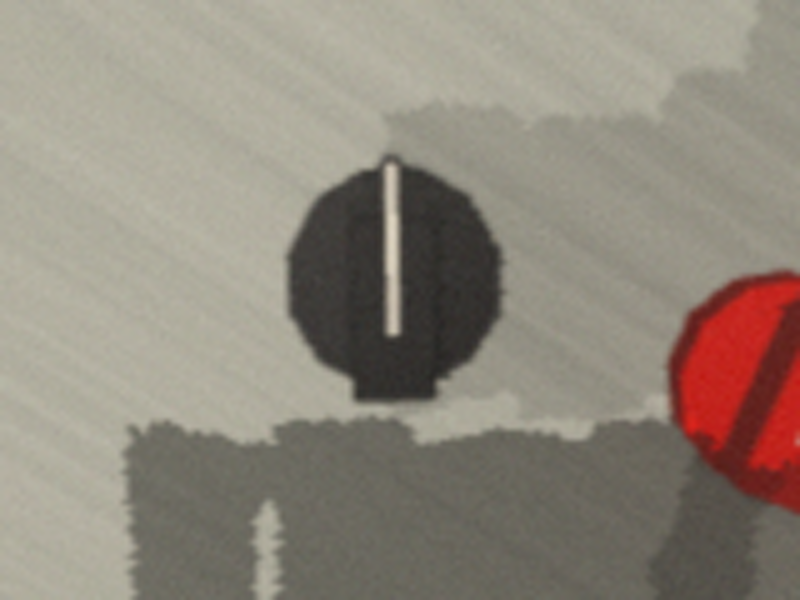

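```bash
python3 - <<'E'
from h import *
from legs import legs
x=np.load('o2.npy',allow_pickle=True).item();c=cam('wrist',x)
s=lambda L:np.array([196,93])+(np.array(L)+.5)/5-.5
P=p2w(c,s([[391,157],[391,160],[394,335],[395,400],[289,275],[503,275]]),[.018,.044,.044,.044,.018,.018]);print(P.round(4))
d=P[1]-P[2];az=np.arctan2(d[1],d[0]);print('az',np.degrees(az));u=np.array([np.cos(az),np.sin(az)])
print('axis from back',P[3,:2]+.022*u,'from nose18',P[0,:2]-.027*u,'nose44',P[1,:2]-.027*u,'skirt mid',P[4:,:2].mean(0),np.linalg.norm(P[4]-P[5]))
k=P[3,:2]+.022*u
legs([[k[0],k[1],.08,np.degrees(az),0],[k[0],k[1],.022,np.degrees(az),0]])
E
```

```text
[[0.5387 0.2774 0.018 ]
 [0.5389 0.2773 0.044 ]
 [0.5096 0.2583 0.044 ]
 [0.4983 0.2509 0.044 ]
 [0.5055 0.2832 0.018 ]
 [0.5306 0.2431 0.018 ]]
az 33.04307749911414
axis from back [0.51670937 0.26291635] from nose18 [0.51611154 0.26269695] nose44 [0.51622226 0.26257104] skirt mid [0.5180496  0.26317037] 0.04736296261069083
off [0.0446, -0.0025, 0.1201] turn [0.0008, 0.0009, -0.0179] rows 3.1
off [0.0, -0.0, 0.058] turn [0.0, 0.0, 0.0] rows 1.4
```

```bash
python3 -m inch '{"offset":[[0.015,-0.001,0.02],[0.03,-0.002,0.05],[0.042,-0.002,0.08],[0.0446,-0.0025,0.105],[0.0446,-0.0025,0.118],[0.0446,-0.0025,0.12],[0.0446,-0.0025,0.12]],"turn":[[0,0,-0.01],[0,0,-0.018],[0,0,-0.018],[0,0,-0.018],[0,0,-0.018],[0,0,-0.018],[0,0,-0.018]]}' 50
python3 legs.py '[[0.5164,0.2628,0.023,33,0]]'
```

```text
time_s: 14.48
tool_pos: [0.517, 0.2613, 0.0801]
orientation: [0.001, 0.959, 0.283, -0.001]
ft_force: [0.1, -0.5, 0.8]
width: 0.504
off [0.0004, -0.0016, 0.0571] turn [0.0009, 0.002, -0.0013] rows 1.4
t14.48 p [0.517  0.2613 0.0801] x [ 0.839  0.544 -0.002] z [-0.001 -0.002 -1.   ] F [ 0.1 -0.5  0.8] w0.504 q [ 0.41  0.06  1.52 -0.    1.57  1.41]
```

```bash
python3 -m inch '{"offset":[[0,-0.001,0.012],[0,-0.0015,0.026],[0,-0.0015,0.04],[0,-0.0015,0.05],[0,-0.0015,0.055],[0,-0.0015,0.057],[0,-0.0015,0.057]],"turn":[[0,0.001,0],[0,0.002,0],[0,0.002,0],[0,0.002,0],[0,0.002,0],[0,0.002,0],[0,0.002,0]]}' 
python3 -m inch '{"offset":[[0,0,0],[0,0,0],[0,0,0],[0,0,0],[0,0,0],[0,0,0],[0,0,0]],"turn":[[0,0,0],[0,0,0],[0,0,0],[0,0,0],[0,0,0],[0,0,0],[0,0,0]]}' 0 50
python3 -c "
from h import *;st()"
```

```text
time_s: 15.07
tool_pos: [0.516, 0.2624, 0.0228]
orientation: [0.0, 0.959, 0.283, -0.0]
ft_force: [-0.5, 0.5, -0.6]
width: 0.5
time_s: 15.65
tool_pos: [0.5163, 0.2626, 0.0233]
orientation: [0.0, 0.959, 0.283, 0.0]
ft_force: [-0.3, 0.2, 3.1]
width: 0.201
t15.65 p [0.5163 0.2626 0.0233] x [0.839 0.544 0.   ] z [ 0.001 -0.001 -1.   ] F [-0.3  0.2  3.1] w0.201 q [ 0.41  0.09  1.59 -0.    1.46  1.41]
```

```bash
python3 -m inch '{"offset":[[0,0,-0.01],[0,0,-0.03],[0,0,-0.06],[0,0,-0.09],[0,0,-0.12],[0,0,-0.145],[0,0,-0.155],[0,0,-0.157]],"turn":[[0,0,0],[0,0,0],[0,0,0],[0,0,0],[0,0,0],[0,0,0],[0,0,0],[0,0,0]]}' 
python3 legs.py '[[0.58,0.12,0.18,6,0],[0.6416,-0.0467,0.13,-19.5,0]]'
```

```text
time_s: 16.32
tool_pos: [0.5171, 0.2631, 0.1837]
orientation: [0.0, 0.959, 0.283, 0.003]
ft_force: [0.9, 0.6, -1.1]
width: 0.203
off [-0.025, 0.1543, 0.0039] turn [0.0005, -0.0059, 0.4701] rows 3.8
off [0.0438, 0.1722, 0.05] turn [0.0, -0.0, 0.4451] rows 4.4
t16.32 p [0.5171 0.2631 0.1837] x [0.839 0.544 0.006] z [ 0.006  0.001 -1.   ] F [ 0.9  0.6 -1.1] w0.203 q [ 0.41  0.03  1.37 -0.    1.74  1.41]
```

```bash
python3 -m inch '{"offset":[[-0.004,0.025,0],[-0.009,0.055,0],[-0.014,0.085,0],[-0.019,0.115,0],[-0.023,0.14,0.004],[-0.025,0.154,0.004]],"turn":[[0,0,0.07],[0,0,0.15],[0,-0.003,0.23],[0,-0.006,0.32],[0,-0.006,0.4],[0,-0.006,0.47]]}' 
python3 legs.py '[[0.6416,-0.0467,0.13,-19.5,0]]'
```

```text
time_s: 16.82
tool_pos: [0.5797, 0.1173, 0.1763]
orientation: [0.001, 0.999, 0.049, -0.002]
ft_force: [-0.4, 0.1, -1.5]
width: 0.199
off [0.0457, 0.1693, 0.0464] turn [0.0027, 0.0044, 0.4388] rows 4.3
t16.82 p [0.5797 0.1173 0.1763] x [ 0.995  0.098 -0.005] z [-0.005 -0.002 -1.   ] F [-0.4  0.1 -1.5] w0.199 q [ 0.14  0.07  1.34 -0.    1.74  1.62]
```

```bash
python3 -m inch '{"offset":[[0.008,0.03,0],[0.016,0.06,0],[0.026,0.095,0.01],[0.034,0.125,0.02],[0.041,0.15,0.03],[0.045,0.165,0.04],[0.0457,0.169,0.046],[0.0457,0.169,0.046]],"turn":[[0,0,0.07],[0,0,0.15],[0.002,0.002,0.23],[0.003,0.004,0.3],[0.003,0.004,0.36],[0.003,0.004,0.41],[0.003,0.004,0.439],[0.003,0.004,0.439]]}' 
python3 -m inch '{"offset":[[0,0,0],[0,0,0]],"turn":[[0,0,0],[0,0,0]]}' 
python3 - <<'E'
from h import *
from legs import legs
o=get_obs();st();im=snapshot('wrist');np.save('o3.npy',o,allow_pickle=True)
cv2.imwrite('pics/w6.png',im[:,:,::-1])
legs([[0.6416,-0.0467,0.11,-19.5,0]])
q=w2p(cam('wrist',o),[[.6416,-.0467,.08]])[0];print(q)
E
```

```text
time_s: 17.48
tool_pos: [0.64, -0.0473, 0.126]
orientation: [-0.0, 0.985, -0.171, -0.004]
ft_force: [0.0, 0.5, -0.2]
width: 0.205
time_s: 17.65
tool_pos: [0.6393, -0.046, 0.1251]
orientation: [-0.0, 0.985, -0.17, -0.004]
ft_force: [1.0, 0.1, -1.0]
width: 0.203
t17.65 p [ 0.6393 -0.046   0.1251] x [ 0.942 -0.334 -0.009] z [-0.009  0.002 -1.   ] F [ 1.   0.1 -1. ] w0.203 q [-0.13  0.21  1.27  0.    1.67  1.79]
off [0.0022, 0.0, 0.0158] turn [0.001, 0.0076, -0.0005] rows 0.4
[274.44615661 227.63573336]
```

```bash
python3 -m inch '{"offset":[[0.002,0,0.006],[0.0022,0,0.012],[0.0022,0,0.018],[0.0022,0,0.019],[0.0022,0,0.019]],"turn":[[0.001,0.007,0],[0.001,0.007,0],[0.001,0.007,0],[0.001,0.007,0],[0.001,0.007,0]]}' 
python3 legs.py '[[0.6416,-0.0467,0.0945,-19.5,0]]'
```

```text
time_s: 18.12
tool_pos: [0.641, -0.0464, 0.1058]
orientation: [-0.0, 0.986, -0.169, -0.001]
ft_force: [0.2, 0.1, -1.5]
width: 0.205
off [0.0007, 0.0001, 0.0113] turn [0.0004, 0.0023, -0.0001] rows 0.3
t18.12 p [ 0.641  -0.0464  0.1058] x [ 0.943 -0.334 -0.002] z [-0.002  0.    -1.   ] F [ 0.2  0.1 -1.5] w0.205 q [-0.13  0.22  1.3   0.    1.63  1.79]
```

```bash
python3 -m inch '{"offset":[[0.0007,0,0.002],[0.0007,0,0.004],[0.0007,0,0.006],[0.0007,0,0.008],[0.0007,0,0.01],[0.0007,0,0.012]],"turn":[[0,0.002,0],[0,0.002,0],[0,0.002,0],[0,0.002,0],[0,0.002,0],[0,0.002,0]]}' 
python3 legs.py '[[0.6416,-0.0467,0.0873,-19.5,0]]'
```

```text
time_s: 18.62
tool_pos: [0.6415, -0.0463, 0.0936]
orientation: [-0.0, 0.986, -0.169, -0.0]
ft_force: [-1.9, 1.6, -0.2]
width: 0.202
off [0.0002, 0.0004, 0.0063] turn [-0.0, 0.0008, 0.0001] rows 0.2
t18.62 p [ 0.6415 -0.0463  0.0936] x [ 0.943 -0.334 -0.001] z [-0.001  0.    -1.   ] F [-1.9  1.6 -0.2] w0.202 q [-0.13  0.22  1.32  0.    1.61  1.79]
```

```bash
python3 -m inch '{"offset":[[0,0,0.002],[0,0,0.004],[0,0,0.005],[0,0,0.006],[0,0,0.007],[0,0,0.008],[0,0,0.008]],"turn":[[0,0,0],[0,0,0],[0,0,0],[0,0,0],[0,0,0],[0,0,0],[0,0,0]]}' 
python3 -c "
from h import *;st()"
```

```text
time_s: 19.2
tool_pos: [0.6416, -0.0462, 0.0875]
orientation: [-0.0, 0.986, -0.169, 0.0]
ft_force: [-4.6, 2.4, 7.9]
width: 0.203
t19.20 p [ 0.6416 -0.0462  0.0875] x [ 0.943 -0.334  0.   ] z [ 0.  0. -1.] F [-4.6  2.4  7.9] w0.203 q [-0.12  0.22  1.33  0.    1.59  1.79]
```

```bash
python3 -m inch '{"offset":[[-0.0005,0,0.002],[-0.001,0,0.003],[-0.001,0,0.0035],[-0.001,0,0.0035],[-0.001,0,0.0035],[-0.001,0,0.0035]],"turn":[[0,0,0],[0,0,0],[0,0,0],[0,0,0],[0,0,0],[0,0,0]]}' 
python3 - <<'E'
from h import *
st();a=snapshot('scene');o=get_obs();b=snapshot('wrist')
A=cv2.resize(a[115:285,170:400],(540,400),interpolation=cv2.INTER_CUBIC);T=cv2.resize(snapshot('top')[90:250,200:400],(260,208),interpolation=cv2.INTER_CUBIC);B=cv2.resize(b,(260,192))
cv2.imwrite('pics/fin.png',np.hstack([A,np.vstack([T,B])])[:,:,::-1])
E
```

```text
time_s: 19.7
tool_pos: [0.6415, -0.0462, 0.0873]
orientation: [-0.0, 0.986, -0.169, 0.002]
ft_force: [-4.2, 0.8, 11.7]
width: 0.201
t19.70 p [ 0.6415 -0.0462  0.0873] x [ 0.943 -0.334  0.004] z [ 0.004 -0.001 -1.   ] F [-4.2  0.8 11.7] w0.201 q [-0.12  0.22  1.33 -0.    1.59  1.79]
```

View pics/fin.png

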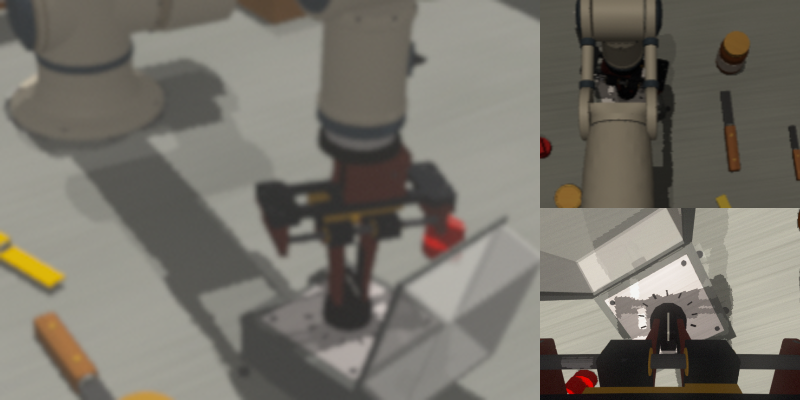

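```bash
python3 -c "
from h import *;st();print(job_done());st()"
```

```text
t19.85 p [ 0.6415 -0.0462  0.0873] x [ 0.943 -0.334  0.004] z [ 0.004 -0.001 -1.   ] F [-3.8  0.6 12.3] w0.203 q [-0.12  0.22  1.33 -0.    1.59  1.79]
the job is handed in; nothing more can be done
None
the job is handed in; nothing more can be done
```

The job is done and handed in at about 20 s of the 59 s allowed. I levered the cover up with the scraper blade in the slot and pushed it back past upright. I then laid the scraper flat where it had been, and turned and pressed the knob onto the shaft.

- **Knob:** the knob's underside works out at 64 mm above the bench (TCP 87.3 mm less the grip offset). The TCP stopped sinking there while the upward force rose from about 8 to 12 N, so I take the knob to be fully home on the seal. The fingers still hold it, at an opening of about 18 mm, the width of the bar. A side force of about 4 N remained after a 1 mm correction, most likely from slight contact between bore and shaft.
- **Scene:** the last picture shows the cover leaning back past upright, the scraper flat and untouched, and jar b and the cap where they were. I last saw jar a at the start and never moved near it.
- **Not measured:** I judged the cover's angle from the pictures. That the blade was lifting the cover I read from the small rise in wrist force and a picture of the cover half open. I read the shaft's angle off one wrist picture, at about 30° to the right of the box's x. The knob sliding on with almost no force bears that out.

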